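# Load a puck carrier and lock it in behind the rail's anti-jump lip

## Task

Take the puck with the green sticker on its cap from among the others, set it flat in the nest of the blue carrier and let go. Only then dock the carrier: with the keeper swung open by its red knob, press its tail pad down so that the hook on its nose rises over the yellow lip, push it on along the rail, and let the nose down gently, without letting it fall, so that the hook sits fully down in the pocket between lip and stop, with the puck still in its nest; then swing the keeper fully shut over it. Do not shove the other pucks or the dropper bottle about, and leave everything standing free at the end.

Things in the scene. Friction and masses are not known exactly. Their poses are not given: they have to be found in the camera images.
- puck_mid (a point): Centre of the only puck with a round GREEN sticker (28 mm) on its black cap, upright among others without one: square white tray 69 x 69 mm with cut corners, 9 mm high, with a round puck of 46 mm diameter (cap 48 mm) from 10 to 34 mm above the underside. The point is on its axis, 17 mm above the underside; z up, x and y square to the tray's sides. About 85 g. Grip round the 46 mm puck, above the tray.
- nest (a point): Centre of the carrier's nest floor: a seat 74 x 74 mm between four low fences (40 mm long, mid-side, 6.5 mm high, leaning out as a lead-in). The puck's tray lies flat in it, sides parallel to the fences, any quarter turn. x points along the rail to lip and stop, y left of that, z up. 38 mm above the bench when level. It is 18 mm ahead of the skids.
- pad (a point): Centre of the top of the carrier's tail pad, the black ribbed pad at its rear, level with the nest floor: 44 mm along x, 64 mm wide; axes as the nest's. A cross rib 6.5 mm high bounds it in front (rear face 22 mm ahead of this point): push on it to move the carrier on. The point is 62 mm behind the skids on which the carrier tips.
- hook (a point): Middle of the lower edge of the carrier's hook: a dark steel tooth 80 mm wide across the nose, 8 mm thick along x (4 mm either side), the carrier's front end, touching the running surface when level. 70 mm ahead of the skids, 132 mm ahead of pad, 52 mm ahead of nest.
- lip (a point): Middle of the top edge of the fixed yellow anti-jump lip, 6 mm thick along x, 8 mm above the running surface, 20 mm above the bench. x points along the rail from its open end to the stop. The hook's pocket runs from x = +3 mm to the black stop block at +25 mm (48 mm high). Rail guides: 92 mm apart inside, 100 mm outside, 44 mm high, x = -230 to +43 mm.
- carrier: Blue carrier, 158 x 86 mm (tail 64 mm wide), 0.4 kg, loose, 3 mm play in the guides; origin under its round white skids, x to the hook, z up. It stands on skids and hook. Pressing the pad down 10 mm close to the rib (2 to 6 N) tips it 0.24 rad and lifts the hook 16 mm; just past that the tail meets the bed. Let the pad up and the nose sinks by its own weight.
- keeper (a joint): Turn of the keeper, a dark fork on the stop block that holds the docked hook down: 0 = shut, its prongs 2.5 mm over the seated nose of the carrier (at x = +4 mm in the lip's frame; a raised nose strikes them); grows as it opens, its lever leaning towards the stop, to the limit 0.95 rad. Stays where it is left (stiff, about 1 N at the knob). It cannot shut over a hook that is not down.
- knob (a point): Centre of the red ball (20 mm diameter) on the keeper's lever (8 mm rod, 55 mm from the hinge axis to the ball). The axis lies across the rail at x = +34 mm, 46 mm above the lip's point in the lip's frame. Shut, the ball is at x = -1 mm, 108 mm above the bench; fully open, at x = +48 mm, 119 mm above the bench. Push it along the rail towards the stop to open, back to shut.
- puck: The green-stickered puck again; origin at the centre of its underside, axes as for puck_mid.
- other_1: A bystander: puck unit of the same shape and size without a sticker; loose; origin at the centre of its underside, z up.
- other_2: A bystander: puck unit of the same shape and size without a sticker; loose; origin at the centre of its underside, z up.
- other_3: A bystander: puck unit of the same shape and size without a sticker; loose; origin at the centre of its underside, z up.
- other_4: A bystander: puck unit of the same shape and size without a sticker; loose; origin at the centre of its underside, z up.
- bottle: A bystander: white dropper bottle with a red cap, 36 mm across, 107 mm high, standing behind the rail; loose; origin at the centre of its underside.

How it is judged:
By the outcome, as a careful person would: the job done as asked, in the order asked, and still so for the second after the job is handed in, with the robot touching nothing.
It also fails if it takes over 64 s, if anything falls off the work surface, if the arm or the gripper's body presses on something with over 40 N, if the wrist force passes 120 N, or if a joint passes its speed limit or range.

## Robot

A 7-joint arm with a two-finger parallel gripper is mounted at the origin on a cart in front of the work surface, level with it; the furniture and walls round the work are solid. World frame = base frame: x ahead of the robot, y to its left, z up, the work surface at z = 0. Lengths are in m, angles in rad, forces in N, time in s.
With the tool pointing down it reaches from about 0.35 to 0.9 m from the base axis. Payload 7.2 kg.
Tool frame: the origin (TCP) lies midway between the tips of the shut fingers; the grasp point (between the pads) lies 19 mm behind it; z points along the fingers, y is the line along which they close (so a half turn about z gives the same grasp; the last joint's range is limited). The gripper opens to 85 mm and grips with 20 to 120 N. Pads are 22 mm wide; open, the fingers measure 114 mm over their backs; the gripper's body (76 mm by 85 mm) begins 54 mm behind the grasp point. The pads swing forward as they close: fully open they stand 13 mm farther back than shut.
Start: joints at [1.124, 0.411, -0.013, 1.596, 0.006, 1.134, -0.082], TCP at [0.231, -0.581, 0.231] pointing down, gripper open.
Joint ranges: [-2.95, 2.95], [-0.29, 1.99], [-1.47, 1.44], [0.14, 2.54], [-1.03, 4.17], [0.13, 1.85], [-2.86, 2.86]. Speed limits (rad/s): [2.39, 2.39, 3.01, 3.01, 3.14, 3.14, 3.14].

## Interface

Orientations are given as a unit quaternion [w, x, y, z].
In Python, from plant import env gives the robot as it stands. The module is installed in compiled form; this text tells all that it offers.
- The arm moves only by the shell command python3 -m handwheel 'ROWS' [FORCE]. ROWS is JSON, a list of rows, each an object with "offset": the shift along the world's x, y, z in cm, a list of three; "twist": the turn about the world's z in degrees; "fingers": the opening in per cent of the stroke, from 0 (shut) to 100 (fully open). A call has 1 to 10 rows; each row shifts and turns the commanded pose from where the row before left it; what a row does not reach is not made up. A row lasts 1/10 s, in which the tool goes at most 50 mm and 8.59 degrees, less where a joint would pass 70% of its speed; a pose out of reach is approached as far as the arm can. A call with a gripper value outside its range is refused whole. The fingers move at their own pace and stop on an object; FORCE is the grip in N (left out, the last holds). Time passes only in rows, so rows that do not move let the fingers close. It gives the time, the measured TCP pose, the force, the opening and the grip force at its end, in the units of the state.
- env.get_obs(): the state, without advancing time (a new reading comes with each control period).
- env.snapshot(name): name is "scene" or "top"; returns the picture (400x640x3 uint8, blue, green, red); there is no depth.
- env.camera_info(name): a dict with "K" (3x3 intrinsics, pixels), "k1" (the pictures are not rectified: a ray, as slopes to the right and down, at radius r is drawn at 1 + k1 r^2 times it, then the intrinsics apply), "origin" and "orientation" of the camera in the world. Camera axes: x right, y up, looking along -z (the intrinsics and any distortion apply to the point x, -y, -z); pixel columns grow to the right and rows downward; lengths in m; the calibration is good to about 2 mm. A picture is of the moment at which its call begins. camera_info takes no time and is no camera call.
- env.sign_off(): hands the job in; it is judged then, once.
The state is a dict: "clock": time; "q": joint angles; "joint_velocities": joint speeds; "joint_efforts": joint torques, N m; "tcp_pos": TCP position; "tcp_rot": TCP orientation; "contact_force": force on the tool from outside, world axes, zero at the start; "wrist_torque": the same for the moment, N m; "finger_gap": opening from 0.0 (shut) to 1.0 (fully open); "gripper_force": force on a finger pad.
Only numpy, scipy, OpenCV 4.12 (cv2) and the standard library are available. Lean on these libraries where they do the work, as an engineer would, in place of code of your own. Each camera call takes 0.05 s, during which the arm holds its last target. There are 200 camera calls.

## Working session

There is one attempt and no reset: what is moved stays moved. The work goes in short steps, Python scripts to look and compute and a shell command to move; the robot and the scene stay as the last step left them, time stands still between calls to the robot, and variables do not carry over. Pictures are saved under pics/ and viewed, at most 11 in all, crops included, and the job is handed in when it is done.

```bash
mkdir -p pics
python3 - <<'E'
from plant import env
import cv2,numpy as np
for n in("scene","top"):
    im=env.snapshot(n);cv2.imwrite(f"pics/{n}0.png",im)
    c=env.camera_info(n);print(n,{k:np.round(v,4).tolist() for k,v in c.items()})
o=env.get_obs();print(o["clock"],o["tcp_pos"],o["tcp_rot"],o["finger_gap"])
E
```

```text
scene {'K': [[460.0467, 0.0, 320.1908], [0.0, 460.0467, 192.6076], [0.0, 0.0, 1.0]], 'k1': -0.1091, 'origin': [0.0836, 0.5279, 0.6529], 'orientation': [-0.3424, -0.1844, 0.412, 0.824]}
top {'K': [[461.6879, 0.0, 323.7271], [0.0, 461.6879, 204.8089], [0.0, 0.0, 1.0]], 'k1': 0.037, 'origin': [0.5211, 0.008, 1.0446], 'orientation': [-0.6958, -0.039, 0.0307, 0.7165]}
0.1 [ 0.23090573 -0.5803178   0.23053498] [-6.91370073e-04  9.82117976e-01  1.88265146e-01 -1.96237860e-04] 1.0005744511469659
```

View pics/scene0.png

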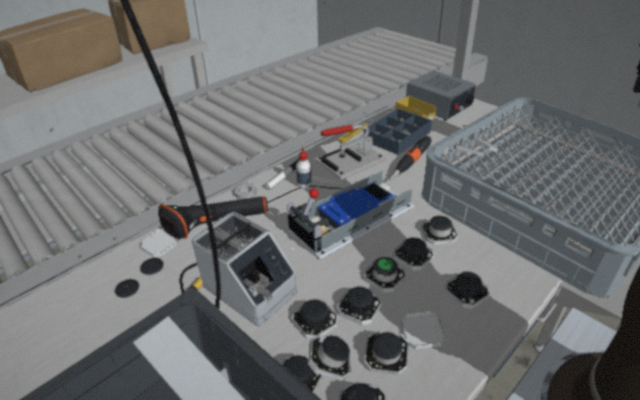

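View pics/top0.png

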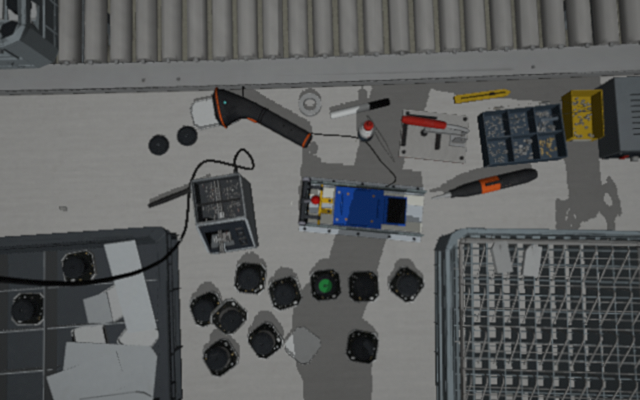

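Scene view: the green puck is at (385,268), carrier in the rail at (350,205) with the red knob at (313,193). Top view: the green puck is at (324,285), knob (316,200), blue carrier around x 333–410 and black pad at (397,210). The rail's stop is to the left (about world +y).

```bash
cat > h.py <<'E'
from plant import env
import cv2,numpy as np
from scipy.spatial.transform import Rotation as R
def ray(n,uv):
    c=env.camera_info(n);K=c["K"]
    uv=np.atleast_2d(np.float64(uv))
    p=cv2.undistortPoints(uv[:,None],np.array(K,float),np.array([c["k1"],0,0,0],float))[:,0]
    # same radial model: distorted = r(1+k1 r^2)
    w,x,y,z=c["orientation"]
    d=R.from_quat([x,y,z,w]).apply(np.c_[p[:,0],-p[:,1],-np.ones(len(p))])
    return np.array(c["origin"]),d
def onz(n,uv,z):
    o,d=ray(n,uv);return o+d*((z-o[2])/d[:,2])[:,None]
def two(uvs,uvt):
    (o1,d1),(o2,d2)=ray("scene",uvs),ray("top",uvt);d1,d2=d1[0],d2[0]
    t=np.linalg.lstsq(np.c_[d1,-d2],o2-o1,rcond=None)[0]
    a,b=o1+t[0]*d1,o2+t[1]*d2
    return (a+b)/2,np.linalg.norm(a-b)
def blobs(im,lo,hi,amin=20):
    h=cv2.cvtColor(im,cv2.COLOR_BGR2HSV)
    m=cv2.inRange(h,np.array(lo),np.array(hi))
    n,l,s,c=cv2.connectedComponentsWithStats(m)
    return [(np.round(c[i],2),s[i].tolist(),l==i) for i in range(1,n) if s[i,4]>=amin]
E
python3 - <<'E'
from h import *
np.set_printoptions(precision=4,suppress=True)
T=cv2.imread("pics/top0.png");S=cv2.imread("pics/scene0.png")
g={}
for n,im in(("top",T),("scene",S)):
  for nm,lo,hi in(("green",(45,90,60),(80,255,255)),("blue",(105,120,40),(125,255,255)),("yellow",(18,120,100),(32,255,255)),("red",(0,150,90),(6,255,255)),("red2",(172,150,90),(180,255,255))):
    for c,s,m in blobs(im,lo,hi,12):
        print(n,nm,c,s)
        if nm=="blue" and s[4]>300:
            print("  rect",cv2.minAreaRect(np.argwhere(m)[:,::-1].astype(np.float32)))
a=T[165:345,190:445];cv2.imwrite("pics/c1.png",cv2.resize(a,None,fx=3.1,fy=3.1,interpolation=cv2.INTER_CUBIC))
a=S[150:300,270:470];cv2.imwrite("pics/c2.png",cv2.resize(a,None,fx=4,fy=4,interpolation=cv2.INTER_CUBIC))
E
```

```text
top green [324.39 285.26] [319, 279, 12, 14, 136]
top blue [361.55 207.29] [333, 186, 73, 43, 2056]
  rect ((369.6413879394531, 207.80345153808594), (71.3360824584961, 39.36355972290039), 4.763640880584717)
top blue [404.38 217.31] [404, 214, 2, 8, 13]
top yellow [480.41  95.59] [455, 89, 55, 14, 313]
top yellow [583.  90.] [574, 90, 19, 1, 19]
top yellow [581.48 118.02] [570, 96, 26, 44, 585]
top yellow [323.88 203.85] [318, 191, 15, 24, 133]
top red [423.15 122.17] [402, 117, 44, 12, 290]
top red [368.08 125.75] [364, 122, 9, 8, 52]
top red [314.88 199.9 ] [311, 197, 8, 7, 40]
scene green [384.68 263.91] [378, 258, 15, 12, 137]
scene blue [350.34 204.79] [318, 187, 75, 39, 1364]
  rect ((354.8999938964844, 201.3000030517578), (29.06888771057129, 72.00138854980469), 63.43495178222656)
scene yellow [413.84 106.58] [396, 96, 39, 22, 245]
scene yellow [348.97 135.09] [339, 129, 23, 13, 101]
scene yellow [197.59 283.4 ] [193, 278, 9, 11, 63]
scene red [336.92 130.25] [322, 126, 31, 9, 142]
scene red [302.95 155.51] [300, 152, 7, 8, 41]
scene red [313.54 192.76] [310, 189, 8, 9, 54]
```

View pics/c1.png

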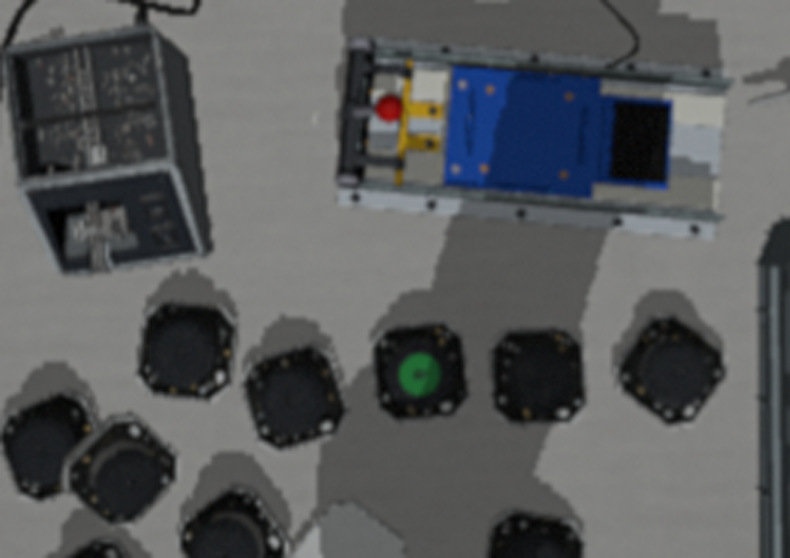

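View pics/c2.png

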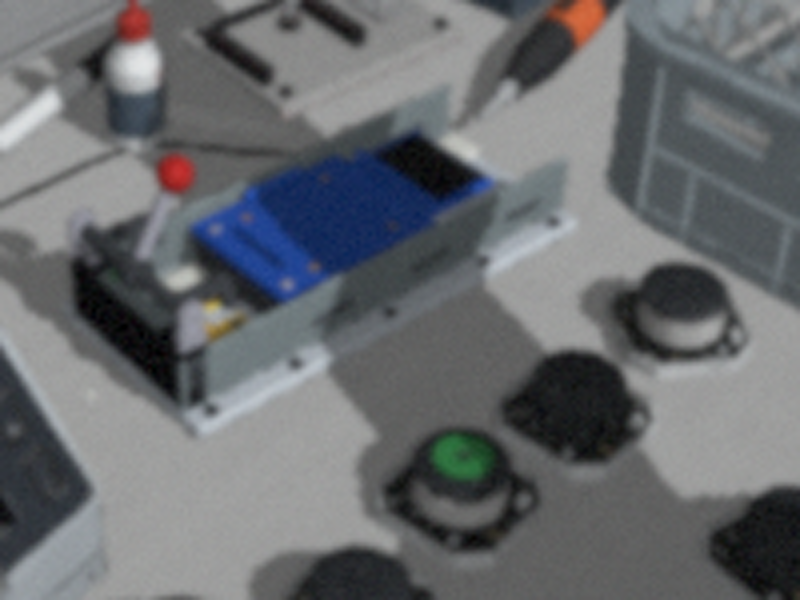

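The crops show the puck's tray nearly square to the image, centred at c1 (418,372), with neighbours about 84 mm away left and right. The rail runs about 5° off the image axis. The carrier's blue front edge is at c1 x≈447, the yellow lip at (405,120), the pad at 610–670 and the knob at (389,107).

Run:
```python
from h import *
np.set_printoptions(precision=4,suppress=True)
T=cv2.imread("pics/top0.png");
print("green top@.034",onz("top",(324.39,285.26),.034),"scene",onz("scene",(384.68,263.91),.034),"two",two((384.68,263.91),(324.39,285.26)))
print("knob two",two((313.54,192.76),(314.88,199.9)), "bottle",two((302.95,155.51),(368.08,125.75)))
c=lambda *p:np.array(p)/3.1+[190,165]-0.35
print("lip ends@.02",onz("top",[c(408,62),c(400,182)],.02),"yellow@.02",onz("top",(320.5,203.85),.02))
print("carrier front L,R @.038",onz("top",[c(451,68),c(445,188)],.038))
print("pad rear L,R, front L,R @.038",onz("top",[c(671,101),c(667,186),c(612,97),c(608,182)],.038))
g=cv2.cvtColor(cv2.resize(T,None,fx=3,fy=3,interpolation=cv2.INTER_CUBIC),cv2.COLOR_BGR2GRAY)
for l in cv2.createLineSegmentDetector().detect(g)[0][:,0]/3:
    l=l-1/3
    if 285<l[0]<440 and 170<l[1]<250 and np.hypot(*(l[:2]-l[2:]))>16:
        w=onz("top",l.reshape(2,2),.04);d=w[1]-w[0]
        print("line",l,w[:,:2].ravel(),"yaw%.1f"%(np.degrees(np.arctan2(d[1],d[0]))%180))
# tray
h=cv2.inRange(g,0,48)[750:960,870:1080]
n,lab,s,ce=cv2.connectedComponentsWithStats(h)
m=cv2.morphologyEx(((g<50)*255).astype(np.uint8),cv2.MORPH_OPEN,np.ones((5,5)))
cn,_=cv2.findContours(m,cv2.RETR_EXTERNAL,cv2.CHAIN_APPROX_NONE)
for k in cn:
    r=cv2.minAreaRect(k);x,y=r[0]
    if 180<x/3<440 and 250<y/3<380 and r[1][0]>40:
        b=cv2.boxPoints(r)/3-1/3;w=onz("top",b,.009);d=w[1]-w[0]
        print("tray",np.array(r[0])/3,np.array(r[1])/3,"ctr",w.mean(0),"yaw%.1f"%(np.degrees(np.arctan2(d[1],d[0]))%90))
```

```text
green top@.034 [[0.4468 0.022  0.034 ]] scene [[0.4472 0.0237 0.034 ]] two (array([0.4472, 0.0224, 0.033 ]), np.float64(0.00137767306052241))
knob two (array([0.6241, 0.0355, 0.1152]), np.float64(0.0007777583546677311)) bottle (array([ 0.7834, -0.0807,  0.0814]), np.float64(0.0016003294397418247))
lip ends@.02 [[0.6683 0.0228 0.02  ]
 [0.5817 0.0309 0.02  ]] yellow@.02 [[0.6251 0.0257 0.02  ]]
carrier front L,R @.038 [[ 0.6605 -0.0078  0.038 ]
 [ 0.5755 -0.001   0.038 ]]
pad rear L,R, front L,R @.038 [[ 0.6322 -0.1622  0.038 ]
 [ 0.5724 -0.1566  0.038 ]
 [ 0.6363 -0.1208  0.038 ]
 [ 0.5764 -0.1155  0.038 ]]
line [406.4633 196.0907 404.4737 224.8183] [ 0.6345 -0.1627  0.5719 -0.1555] yaw173.4
line [298.1857 222.4313 298.9735 199.4132] [0.5838 0.0751 0.6343 0.0722] yaw176.7
line [419.3638 236.261  390.643  233.4616] [ 0.5463 -0.1864  0.5541 -0.1248] yaw82.8
line [383.2744 195.0575 406.0407 197.3712] [ 0.6383 -0.1124  0.6317 -0.1617] yaw82.4
line [391.6102 233.7124 345.3299 229.4592] [ 0.5535 -0.1269  0.5655 -0.027 ] yaw83.1
line [404.9429 224.8304 381.0837 223.5797] [ 0.5719 -0.1566  0
[... 698 characters left out ...]
1.7852 346.4797] [29.8286 31.4252] ctr [ 0.3123 -0.0546  0.009 ] yaw79.0
tray [264.718  340.4231] [30.4575 28.3209] ctr [0.3308 0.1569 0.009 ] yaw31.0
tray [229.4167 317.4167] [26.6344 30.6413] ctr [0.3822 0.2338 0.009 ] yaw43.5
tray [203.1667 307.1667] [24.5967 34.1373] ctr [0.4061 0.2915 0.009 ] yaw62.9
tray [284.6833 292.8834] [29.093  28.3551] ctr [0.4316 0.1113 0.009 ] yaw16.6
tray [363.2626 286.2714] [29.9335 28.7806] ctr [ 0.4413 -0.0628  0.009 ] yaw2.2
tray [325.4274 284.7739] [29.6189 28.9556] ctr [0.4468 0.0207 0.009 ] yaw4.0
tray [406.3324 283.8952] [29.2363 28.8758] ctr [ 0.444  -0.1578  0.009 ] yaw53.0
tray [250.0872 277.8026] [28.2386 29.3549] ctr [0.4668 0.1875 0.009 ] yaw82.3
```

Everything agrees with the sizes given. Values in world frame:

| Item | Value |
|---|---|
| Puck | (0.447, 0.022), yaw ≈ 4° |
| Rail | yaw 83° |
| Lip | (0.625, 0.027) |
| Hook | s ≈ −36 mm along the rail |
| Nest | (0.613, −0.060) |
| Keeper | about 0.2 rad open |

I'll move to the puck now, fingers closing along its x.

```bash
python3 -m handwheel '[{"offset":[0,0,4.5],"twist":0,"fingers":90},{"offset":[1.44,4.02,0],"twist":4.8,"fingers":90},{"offset":[1.44,4.02,0],"twist":4.8,"fingers":90},{"offset":[1.44,4.02,0],"twist":4.8,"fingers":90},{"offset":[1.44,4.02,0],"twist":4.8,"fingers":90},{"offset":[1.44,4.02,0],"twist":4.8,"fingers":90},{"offset":[1.44,4.02,0],"twist":4.8,"fingers":90},{"offset":[1.44,4.02,0],"twist":4.8,"fingers":90}]' 40 && python3 -m handwheel '[{"offset":[1.44,4.02,0],"twist":4.8,"fingers":90},{"offset":[1.44,4.02,0],"twist":4.8,"fingers":90},{"offset":[1.44,4.02,0],"twist":4.8,"fingers":90},{"offset":[1.44,4.02,0],"twist":4.8,"fingers":90},{"offset":[1.44,4.02,0],"twist":4.8,"fingers":90},{"offset":[1.44,4.02,0],"twist":4.8,"fingers":90},{"offset":[1.44,4.02,0],"twist":4.8,"fingers":90},{"offset":[1.44,4.02,0],"twist":4.8,"fingers":90},{"offset":[0,0,0],"twist":0,"fingers":90},{"offset":[0,0,0],"twist":0,"fingers":90}]'
```

```text
clock: 0.9
tcp_pos: [0.332, -0.2975, 0.2761]
tcp_rot: [-0.0, 0.885, 0.466, -0.0]
contact_force: [0.0, 0.2, 1.0]
finger_gap: 0.896
gripper_force: 0.0
clock: 1.9
tcp_pos: [0.4469, 0.0229, 0.2759]
tcp_rot: [-0.0, 0.683, 0.73, -0.0]
contact_force: [-0.2, -0.7, -0.0]
finger_gap: 0.9
gripper_force: 0.0
```

```bash
python3 -m handwheel '[{"offset":[0,0,-4],"twist":0,"fingers":85},{"offset":[0,0,-4],"twist":0,"fingers":85},{"offset":[0,0,-4],"twist":0,"fingers":85},{"offset":[0,0,-4],"twist":0,"fingers":85},{"offset":[0,0,-4],"twist":0,"fingers":85},{"offset":[0,0,-3],"twist":0,"fingers":85},{"offset":[0,-0.05,-2],"twist":0,"fingers":85},{"offset":[0,0,-1.8],"twist":0,"fingers":85},{"offset":[0,0,0],"twist":0,"fingers":85},{"offset":[0,0,0],"twist":0,"fingers":85}]' && python3 -m handwheel '[{"offset":[0,0,0],"twist":0,"fingers":60},{"offset":[0,0,0],"twist":0,"fingers":52},{"offset":[0,0,0],"twist":0,"fingers":45},{"offset":[0,0,0],"twist":0,"fingers":40},{"offset":[0,0,0],"twist":0,"fingers":40},{"offset":[0,0,0],"twist":0,"fingers":40},{"offset":[0,0,0],"twist":0,"fingers":40}]' 40
```

```text
clock: 2.9
tcp_pos: [0.4468, 0.0207, 0.0084]
tcp_rot: [-0.0, 0.684, 0.729, -0.001]
contact_force: [-0.5, 0.4, -0.1]
finger_gap: 0.852
gripper_force: 0.0
clock: 3.6
tcp_pos: [0.4478, 0.0214, 0.0096]
tcp_rot: [0.001, 0.684, 0.729, 0.0]
contact_force: [-1.6, -0.8, 7.8]
finger_gap: 0.521
gripper_force: 39.9
```

```bash
python3 -m handwheel '[{"offset":[0,0,0.5],"twist":0,"fingers":40},{"offset":[0,0,1.5],"twist":0,"fingers":40},{"offset":[0,0,3],"twist":0,"fingers":40},{"offset":[0,0,4],"twist":0,"fingers":40},{"offset":[0,0,3],"twist":0,"fingers":40},{"offset":[0,0,1],"twist":0,"fingers":40},{"offset":[0,0,0],"twist":0,"fingers":40}]' && python3 -m handwheel '[{"offset":[1,-0.5,0],"twist":-1,"fingers":40},{"offset":[2.4,-1.2,0],"twist":-2,"fingers":40},{"offset":[3.3,-1.6,0],"twist":-2,"fingers":40},{"offset":[3.3,-1.6,0],"twist":-2,"fingers":40},{"offset":[3.3,-1.6,0],"twist":-2,"fingers":40},{"offset":[2.2,-1.1,0],"twist":-1,"fingers":40},{"offset":[1,-0.5,0],"twist":-1,"fingers":40},{"offset":[0,0,0],"twist":0,"fingers":40},{"offset":[0,0,0],"twist":0,"fingers":40}]'
python3 - <<'E'
from h import *
for n in("top","scene"): cv2.imwrite(f"pics/{n}1.png",env.snapshot(n))
T=cv2.imread("pics/top1.png")[150:320,280:440];S=cv2.imread("pics/scene1.png")[110:280,280:440]
cv2.imwrite("pics/c3.png",cv2.resize(np.hstack([T,S]),None,fx=2.5,fy=2.5,interpolation=cv2.INTER_CUBIC))
E
```

```text
clock: 4.3
tcp_pos: [0.448, 0.0216, 0.1398]
tcp_rot: [0.002, 0.684, 0.729, 0.001]
contact_force: [0.9, 0.2, -1.4]
finger_gap: 0.523
gripper_force: 41.3
clock: 5.2
tcp_pos: [0.6108, -0.0584, 0.137]
tcp_rot: [-0.001, 0.75, 0.661, -0.001]
contact_force: [0.1, 0.6, -0.5]
finger_gap: 0.521
gripper_force: 41.3
```

View pics/c3.png

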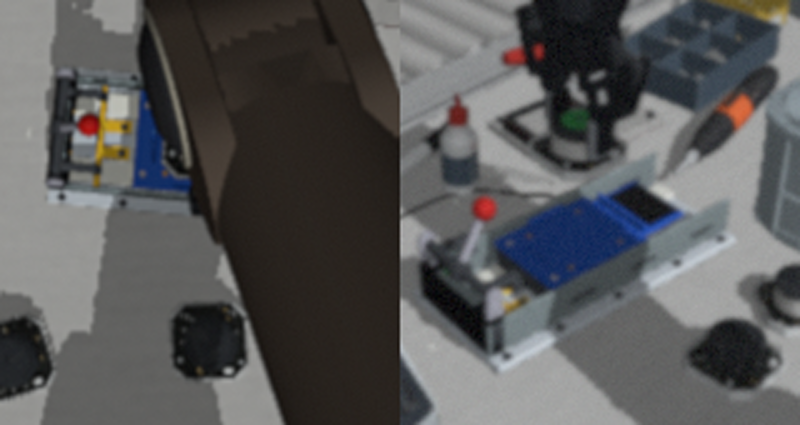

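The puck is held upright above the nest (scene crop (578,130)). I'll cross-check the carrier's position with the scene view before lowering.

Run:
```python
from h import *
np.set_printoptions(precision=4,suppress=True)
S=cv2.imread("pics/scene1.png")
c=lambda *p:np.array(p)/4+[270,150]-.4
print(onz("scene",[c(195,232),c(283,298)],.038),onz("scene",[c(382,157),c(448,200),c(418,135),c(478,180)],.038))
g=cv2.cvtColor(cv2.resize(S,None,fx=3,fy=3,interpolation=cv2.INTER_CUBIC),cv2.COLOR_BGR2GRAY)
for l in cv2.createLineSegmentDetector().detect(g)[0][:,0]/3:
    l=l-1/3
    if 305<l[0]<410 and 175<l[1]<235 and np.hypot(*(l[:2]-l[2:]))>8:
        w=onz("scene",l.reshape(2,2),.038);d=w[1]-w[0]
        u=np.array([np.cos(np.radians(83)),np.sin(np.radians(83))]);v=np.array([-u[1],u[0]])
        print(l,"s",(w[:,:2]-[.625,.0268])@u,"t",(w[:,:2]-[.625,.0268])@v)
T=cv2.imread("pics/top0.png")
g=cv2.cvtColor(cv2.resize(T,None,fx=3,fy=3,interpolation=cv2.INTER_CUBIC),cv2.COLOR_BGR2GRAY)
print("top")
for l in cv2.createLineSegmentDetector().detect(g)[0][:,0]/3:
    l=l-1/3
    if 290<l[0]<420 and 180<l[1]<240 and np.hypot(*(l[:2]-l[2:]))>8:
        w=onz("top",l.reshape(2,2),.038)
        print(l,"s",(w[:,:2]-[.625,.0268])@u,"t",(w[:,:2]-[.625,.0268])@v)
```

```text
[[ 0.6555 -0.0049  0.038 ]
 [ 0.5834  0.0017  0.038 ]] [[ 0.6286 -0.127   0.038 ]
 [ 0.5758 -0.1219  0.038 ]
 [ 0.628  -0.1578  0.038 ]
 [ 0.5756 -0.1478  0.038 ]]
[379.1289 186.2704 392.0681 193.8544] s [-0.184  -0.1865] t [-0.0097  0.0299]
[314.5635 227.0261 313.0591 238.6056] s [0.0171 0.0405] t [0.0124 0.0389]
[325.2712 186.0134 342.832  187.1891] s [-0.0886 -0.117 ] t [-0.0882 -0.0592]
[355.2835 177.9289 345.2897 178.0455] s [-0.1635 -0.145 ] t [-0.0696 -0.084 ]
[342.5045 224.298  332.858  229.1729] s [-0.0331 -0.008 ] t [0.0415 0.0411]
[342.4344 187.7723 351.6599 183.9073] s [-0.1148 -0.1411] t [-0.058  -0.0564]
[361.564  188.2487 374.1702 181.2775] s [-0.1475 -0.1887] t [-0.0292 -0.0315]
[309.6434 198.7098 303.0512 213.1014] s [-0.0319  0.009 ] t [-0.0717 -0.0394]
[308.5973 183.9785 298.209  183.6051] s [-0.0635 -0.0456] t [-0.1189 -0.1353]
[340.3886 179.0925 330.7672 172.513 ] s [-0.1333 -0.1329] t [-0.0879 -0.1239]
[306.8215 212.7299 312.7183 199.654 ] s [ 0.002  -0.0352] t [-0.0354 -0.0646]
[378.3354 226.7472 394.2193 240.5032] s [-0.0852 -0.0811] t [0.0934 0.1437]
[384.302
[... 1527 characters left out ...]
-0.0181]
[333.5934 183.9812 355.3475 185.9124] s [-0.0262 -0.0742] t [-0.0449 -0.045 ]
[417.0427 195.4595 404.8709 194.5109] s [-0.2101 -0.1836] t [-0.0363 -0.0359]
[379.4827 228.3934 366.5341 227.0301] s [-0.1345 -0.1062] t [0.0431 0.0428]
[332.4915 224.0468 332.8818 215.2587] s [-0.0318 -0.0309] t [0.0432 0.024 ]
[388.2083 231.1249 397.4477 230.4427] s [-0.1538 -0.1736] t [0.0473 0.0439]
[386.0262 238.3248 381.983  249.3561] s [-0.1503 -0.1435] t [0.0633 0.0878]
[366.9294 226.7307 338.6802 225.3839] s [-0.107  -0.0455] t [0.0421 0.0449]
[393.6673 187.8983 406.4921 188.6444] s [-0.1581 -0.1861] t [-0.0483 -0.0492]
[363.6895 185.0737 384.9317 187.2342] s [-0.0922 -0.139 ] t [-0.0485 -0.048 ]
```

```bash
python3 -m handwheel '[{"offset":[0.35,-0.05,-1],"twist":0,"fingers":40},{"offset":[0,0,-2],"twist":0,"fingers":40},{"offset":[0,0,-2],"twist":0,"fingers":40},{"offset":[0,0,-1.6],"twist":0,"fingers":40},{"offset":[0,0,-1],"twist":0,"fingers":40},{"offset":[0,0,0],"twist":0,"fingers":40},{"offset":[0,0,0],"twist":0,"fingers":40}]' && python3 -m handwheel '[{"offset":[0,0,-0.2],"twist":0,"fingers":40},{"offset":[0,0,-0.2],"twist":0,"fingers":40},{"offset":[0,0,-0.2],"twist":0,"fingers":40},{"offset":[0,0,-0.1],"twist":0,"fingers":40},{"offset":[0,0,0],"twist":0,"fingers":40},{"offset":[0,0,0],"twist":0,"fingers":40}]'
python3 - <<'E'
from h import *
S=env.snapshot("scene");cv2.imwrite("pics/scene2.png",S)
cv2.imwrite("pics/c4.png",cv2.resize(S[140:250,290:440],None,fx=5,fy=5,interpolation=cv2.INTER_CUBIC))
E
```

```text
clock: 6.0
tcp_pos: [0.6159, -0.0595, 0.0626]
tcp_rot: [0.0, 0.751, 0.661, 0.0]
contact_force: [-0.3, -0.5, -0.2]
finger_gap: 0.521
gripper_force: 41.3
clock: 6.6
tcp_pos: [0.6156, -0.0597, 0.0553]
tcp_rot: [0.0, 0.751, 0.661, 0.0]
contact_force: [-0.1, 1.2, -2.0]
finger_gap: 0.52
gripper_force: 41.3
```

View pics/c4.png

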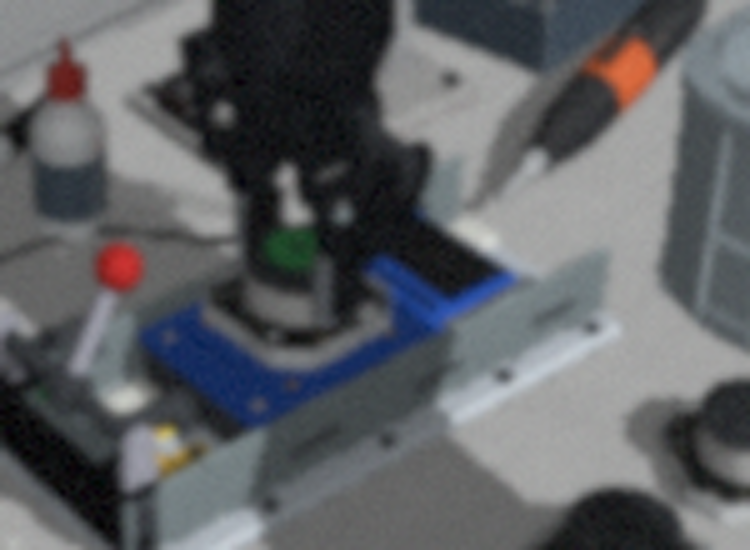

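The puck hangs about 7 mm above the nest, square to the fences. I'll trim slightly and seat it.

```bash
python3 -m handwheel '[{"offset":[-0.12,0.08,0],"twist":0,"fingers":40},{"offset":[0,0,-0.2],"twist":0,"fingers":40},{"offset":[0,0,-0.2],"twist":0,"fingers":40},{"offset":[0,0,-0.1],"twist":0,"fingers":40},{"offset":[0,0,0],"twist":0,"fingers":40}]' && python3 -m handwheel '[{"offset":[0,0,-0.1],"twist":0,"fingers":40},{"offset":[0,0,-0.1],"twist":0,"fingers":40},{"offset":[0,0,0],"twist":0,"fingers":40}]'; python3 -m handwheel '[{"offset":[0,0,-0.1],"twist":0,"fingers":40},{"offset":[0,0,0],"twist":0,"fingers":40}]'
```

```text
clock: 7.15
tcp_pos: [0.6142, -0.0589, 0.05]
tcp_rot: [-0.0, 0.751, 0.661, -0.0]
contact_force: [-0.2, 0.7, -1.5]
finger_gap: 0.518
gripper_force: 41.3
clock: 7.45
tcp_pos: [0.6144, -0.0589, 0.0482]
tcp_rot: [-0.0, 0.751, 0.661, -0.0]
contact_force: [-0.1, -0.5, -0.3]
finger_gap: 0.518
gripper_force: 41.3
clock: 7.65
tcp_pos: [0.6145, -0.0589, 0.0477]
tcp_rot: [0.0, 0.751, 0.661, 0.0]
contact_force: [-1.4, -0.4, 2.4]
finger_gap: 0.523
gripper_force: 41.6
```

Contact came at the expected height. Releasing and rising.

```bash
python3 -m handwheel '[{"offset":[0,0,0],"twist":0,"fingers":56},{"offset":[0,0,0],"twist":0,"fingers":60},{"offset":[0,0,0],"twist":0,"fingers":66},{"offset":[0,0,0],"twist":0,"fingers":66},{"offset":[0,0,1],"twist":0,"fingers":66},{"offset":[0,0,2],"twist":0,"fingers":66},{"offset":[0,0,4],"twist":0,"fingers":66},{"offset":[0,0,4],"twist":0,"fingers":66},{"offset":[0,-4,2],"twist":0,"fingers":50},{"offset":[0,-4,0],"twist":0,"fingers":0}]'; python3 -m handwheel '[{"offset":[0,-4,0],"twist":0,"fingers":0},{"offset":[0,0,0],"twist":0,"fingers":0}]'
python3 - <<'E'
from h import *
S=env.snapshot("scene");T=env.snapshot("top");cv2.imwrite("pics/scene3.png",S);cv2.imwrite("pics/top3.png",T)
for n,im in(("scene",S),("top",T)):
    for c,s,m in blobs(im,(45,90,60),(80,255,255)): print(n,c,s[4],onz(n,c,.072))
cv2.imwrite("pics/c5.png",cv2.resize(np.hstack([S[140:250,290:440],T[165:275,290:440]]),None,fx=2.6,fy=2.6,interpolation=cv2.INTER_CUBIC))
E
```

```text
clock: 8.65
tcp_pos: [0.6169, -0.1382, 0.1826]
tcp_rot: [0.003, 0.749, 0.662, 0.002]
contact_force: [0.6, -1.0, 0.0]
finger_gap: 0.346
gripper_force: 0.0
clock: 8.85
tcp_pos: [0.6134, -0.1872, 0.1779]
tcp_rot: [0.002, 0.754, 0.657, -0.001]
contact_force: [-0.1, -0.4, -0.5]
finger_gap: 0.009
gripper_force: 0.0
scene [349.23 192.33] 64 [[ 0.61439531 -0.05785183  0.072     ]]
top [360.25 205.48] 122 [[ 0.61386098 -0.05912121  0.072     ]]
```

View pics/c5.png

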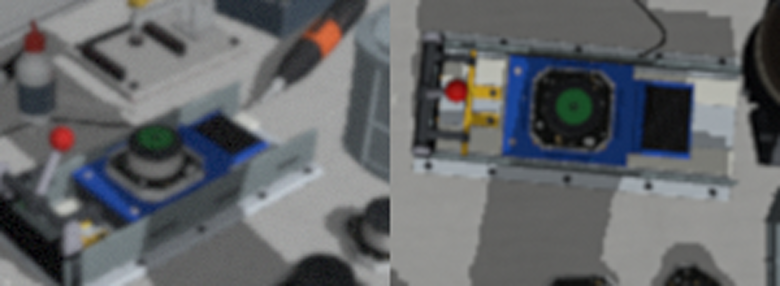

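The puck sits flat and centred in the nest: the sticker is at (0.614, −0.058) on the 72 mm plane from both views. Next I open the keeper.

```bash
python3 -m handwheel '[{"offset":[0.15,3.6,0],"twist":0,"fingers":0},{"offset":[0.15,3.6,0],"twist":0,"fingers":0},{"offset":[0.15,3.6,0],"twist":0,"fingers":0},{"offset":[0.15,3.6,0],"twist":0,"fingers":0},{"offset":[0.15,3.5,0],"twist":0,"fingers":0},{"offset":[0,0,0],"twist":0,"fingers":0},{"offset":[0,0,-3],"twist":0,"fingers":0},{"offset":[0,0,-3],"twist":0,"fingers":0},{"offset":[0,0,-1.4],"twist":0,"fingers":0},{"offset":[0,0,0],"twist":0,"fingers":0}]' && python3 -m handwheel '[{"offset":[0.1,0.8,0],"twist":0,"fingers":0},{"offset":[0.1,0.8,0],"twist":0,"fingers":0},{"offset":[0.1,0.8,0],"twist":0,"fingers":0},{"offset":[0.1,0.8,0],"twist":0,"fingers":0},{"offset":[0.1,0.8,0],"twist":0,"fingers":0},{"offset":[0.1,0.8,0],"twist":0,"fingers":0},{"offset":[0,0,0],"twist":0,"fingers":0}]'
```

```text
clock: 9.95
tcp_pos: [0.6204, 0.0007, 0.1015]
tcp_rot: [-0.001, 0.75, 0.661, -0.001]
contact_force: [-0.6, 0.3, 0.2]
finger_gap: -0.002
gripper_force: 0.0
clock: 10.65
tcp_pos: [0.628, 0.0506, 0.1034]
tcp_rot: [-0.0, 0.75, 0.662, 0.001]
contact_force: [0.0, -0.9, -0.7]
finger_gap: -0.001
gripper_force: 0.0
```

```bash
python3 -m handwheel '[{"offset":[0.03,0.2,0],"twist":0,"fingers":0},{"offset":[0.03,0.2,0],"twist":0,"fingers":0},{"offset":[0,0.1,0],"twist":0,"fingers":0},{"offset":[0,0,0],"twist":0,"fingers":0}]'
python3 - <<'E'
from h import *
T=env.snapshot("top");S=env.snapshot("scene")
p={n:[(c,s[4]) for c,s,m in blobs(im,(0,150,90),(6,255,255),8) if 270<c[0]<345 and 170<c[1]<230] for n,im in(("top",T),("scene",S))};print(p)
if p["scene"] :
    w=onz("scene",p["scene"][0][0],.119);print(w)
E
```

```text
clock: 11.05
tcp_pos: [0.6284, 0.0529, 0.1031]
tcp_rot: [-0.0, 0.751, 0.661, -0.0]
contact_force: [-0.2, 0.7, 0.3]
finger_gap: -0.001
gripper_force: 0.2
{'top': [], 'scene': [(array([296.95, 198.21]), 58)]}
[[0.63084652 0.0736893  0.119     ]]
```

```bash
python3 -m handwheel '[{"offset":[0.02,0.2,0],"twist":0,"fingers":0},{"offset":[0,0.2,0],"twist":0,"fingers":0},{"offset":[0,0,0],"twist":0,"fingers":0}]'; python3 -m handwheel '[{"offset":[-0.1,-1,0],"twist":0,"fingers":0},{"offset":[-0.3,-2,0],"twist":0,"fingers":0},{"offset":[0,0,4],"twist":0,"fingers":0},{"offset":[0,0,4],"twist":0,"fingers":0},{"offset":[-0.5,-4.5,0],"twist":0,"fingers":0},{"offset":[-0.5,-4.5,0],"twist":0,"fingers":0},{"offset":[-0.5,-4.5,0],"twist":0,"fingers":0},{"offset":[-0.4,-3.5,0],"twist":0,"fingers":0},{"offset":[0,0,0],"twist":0,"fingers":0},{"offset":[0,0,0],"twist":0,"fingers":0}]'
python3 - <<'E'
from h import *
T=env.snapshot("top");S=env.snapshot("scene");cv2.imwrite("pics/top4.png",T)
p={n:[c for c,s,m in blobs(im,(0,150,90),(6,255,255),8) if 270<c[0]<345 and 170<c[1]<230] for n,im in(("top",T),("scene",S))};print(p)
print(two(p["scene"][0],p["top"][0]))
E
```

```text
clock: 11.45
tcp_pos: [0.6286, 0.0545, 0.1031]
tcp_rot: [0.001, 0.751, 0.66, -0.001]
contact_force: [-1.6, -6.3, -0.3]
finger_gap: -0.001
gripper_force: 3.3
clock: 12.45
tcp_pos: [0.6056, -0.1437, 0.1834]
tcp_rot: [-0.0, 0.751, 0.66, 0.0]
contact_force: [0.4, 0.9, 0.5]
finger_gap: -0.0
gripper_force: 0.0
{'top': [array([295.43, 197.47])], 'scene': [array([296.8 , 198.48])]}
(array([0.62977593, 0.07449189, 0.11929566]), np.float64(0.0007872701028889011))
```

The keeper is fully open: ball at s=48 mm, z=119 mm. Next comes the pad.

```bash
python3 -m handwheel '[{"offset":[0,1.2,-2],"twist":0,"fingers":0},{"offset":[0,0,-4],"twist":0,"fingers":0},{"offset":[0,0,-4],"twist":0,"fingers":0},{"offset":[0,0,-2.5],"twist":0,"fingers":0},{"offset":[0,0,-1],"twist":0,"fingers":0},{"offset":[0,0,0],"twist":0,"fingers":0},{"offset":[0,0,0],"twist":0,"fingers":0}]'; python3 -m handwheel '[{"offset":[0,0,-0.2],"twist":0,"fingers":0},{"offset":[0,0,-0.2],"twist":0,"fingers":0},{"offset":[0,0,-0.2],"twist":0,"fingers":0},{"offset":[0,0,0],"twist":0,"fingers":0}]'
```

```text
clock: 13.25
tcp_pos: [0.6068, -0.1301, 0.0496]
tcp_rot: [0.001, 0.75, 0.661, 0.001]
contact_force: [0.4, 0.6, 0.8]
finger_gap: 0.005
gripper_force: 0.0
clock: 13.65
tcp_pos: [0.6057, -0.1311, 0.0424]
tcp_rot: [0.0, 0.751, 0.661, -0.0]
contact_force: [-0.7, 0.4, 0.3]
finger_gap: 0.002
gripper_force: 0.0
```

```bash
python3 -m handwheel '[{"offset":[0,0,-0.2],"twist":0,"fingers":0},{"offset":[0,0,-0.2],"twist":0,"fingers":0},{"offset":[0,0,-0.15],"twist":0,"fingers":0},{"offset":[0,0,-0.15],"twist":0,"fingers":0},{"offset":[0,0,0],"twist":0,"fingers":0}]'; python3 -m handwheel '[{"offset":[0,0,-0.15],"twist":0,"fingers":0},{"offset":[0,0,-0.15],"twist":0,"fingers":0},{"offset":[0,0,-0.15],"twist":0,"fingers":0},{"offset":[0,0,0],"twist":0,"fingers":0}]';  python3 - <<'E'
from h import *
S=env.snapshot("scene");cv2.imwrite("pics/scene5.png",S)
for c,s,m in blobs(S,(45,90,60),(80,255,255)): print(c,s[4],onz("scene",c,.076))
cv2.imwrite("pics/c6.png",cv2.resize(S[140:250,280:430],None,fx=5,fy=5,interpolation=cv2.INTER_CUBIC))
E
```

```text
clock: 14.15
tcp_pos: [0.6057, -0.1321, 0.0354]
tcp_rot: [0.001, 0.751, 0.66, -0.0]
contact_force: [-1.3, -4.0, 5.2]
finger_gap: 0.002
gripper_force: 2.7
clock: 14.55
tcp_pos: [0.6058, -0.1328, 0.0311]
tcp_rot: [0.001, 0.751, 0.66, -0.001]
contact_force: [-1.7, -4.7, 5.0]
finger_gap: 0.002
gripper_force: 3.0
[352.58 189.89] 53 [[ 0.6115827  -0.06520806  0.076     ]]
```

View pics/c6.png

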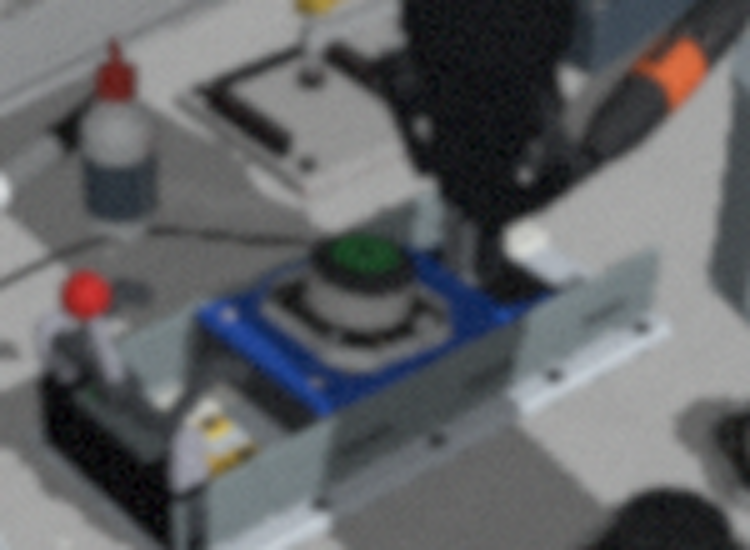

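The nose is raised, the puck is in its nest and the pad is about 7 mm down. I'll press a little more, then push along the rail.

```bash
python3 -m handwheel '[{"offset":[0,0,-0.1],"twist":0,"fingers":0},{"offset":[0,0,-0.1],"twist":0,"fingers":0},{"offset":[0,0,0],"twist":0,"fingers":0}]'; python3 -m handwheel '[{"offset":[0.025,0.2,0],"twist":0,"fingers":0},{"offset":[0.05,0.4,0],"twist":0,"fingers":0},{"offset":[0.05,0.4,0],"twist":0,"fingers":0},{"offset":[0.05,0.4,0],"twist":0,"fingers":0},{"offset":[0.025,0.2,0],"twist":0,"fingers":0},{"offset":[0,0,0],"twist":0,"fingers":0}]'
python3 - <<'E'
from h import *
for n in("scene","top"):
  for c,s,m in blobs(env.snapshot(n),(45,90,60),(80,255,255)): print(n,c,s[4],onz(n,c,.0755))
E
```

```text
clock: 14.9
tcp_pos: [0.6058, -0.1334, 0.0292]
tcp_rot: [0.001, 0.751, 0.66, -0.001]
contact_force: [-0.7, -5.9, 5.6]
finger_gap: 0.003
gripper_force: 3.3
clock: 15.5
tcp_pos: [0.6081, -0.1169, 0.0294]
tcp_rot: [0.001, 0.751, 0.66, -0.0]
contact_force: [-1.2, -6.7, 5.7]
finger_gap: -0.0
gripper_force: 3.7
scene [347.61 192.39] 46 [[ 0.61351264 -0.05178361  0.0755    ]]
top [358.11 205.08] 116 [[ 0.61450792 -0.05441003  0.0755    ]]
```

```bash
python3 -m handwheel '[{"offset":[0.025,0.2,0],"twist":0,"fingers":0},{"offset":[0.05,0.4,0],"twist":0,"fingers":0},{"offset":[0.05,0.4,0],"twist":0,"fingers":0},{"offset":[0.05,0.4,0],"twist":0,"fingers":0},{"offset":[0.05,0.4,0],"twist":0,"fingers":0},{"offset":[0.05,0.4,0],"twist":0,"fingers":0},{"offset":[0.05,0.4,0],"twist":0,"fingers":0},{"offset":[0.025,0.3,0],"twist":0,"fingers":0},{"offset":[0,0.1,0],"twist":0,"fingers":0},{"offset":[0,0,0],"twist":0,"fingers":0}]'
python3 - <<'E'
from h import *
S=env.snapshot("scene");T=env.snapshot("top")
for n,im in(("scene",S),("top",T)):
  for c,s,m in blobs(im,(45,90,60),(80,255,255)): print(n,c,s[4],onz(n,c,.0755))
cv2.imwrite("pics/c7.png",cv2.resize(np.hstack([S[150:250,275:405],T[165:265,280:410]]),None,fx=3,fy=3,interpolation=cv2.INTER_CUBIC))
E
```

```text
clock: 16.6
tcp_pos: [0.6116, -0.087, 0.0293]
tcp_rot: [0.001, 0.751, 0.66, -0.0]
contact_force: [-1.3, -6.6, 4.7]
finger_gap: -0.0
gripper_force: 3.8
scene [335.69 197.63] 65 [[ 0.61877748 -0.02102644  0.0755    ]]
top [343.42 203.62] 120 [[ 0.618524   -0.02359548  0.0755    ]]
```

View pics/c7.png

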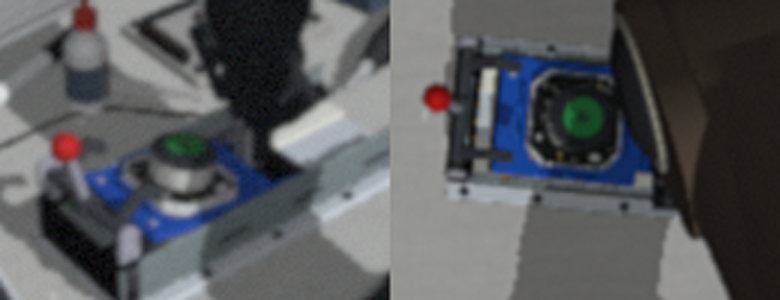

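The nose has passed over the lip (sticker s matches the target). I'll let it down slowly.

```bash
python3 -m handwheel '[{"offset":[0,0,0.07],"twist":0,"fingers":0},{"offset":[0,0,0.07],"twist":0,"fingers":0},{"offset":[0,0,0.07],"twist":0,"fingers":0},{"offset":[0,0,0.07],"twist":0,"fingers":0},{"offset":[0,0,0.07],"twist":0,"fingers":0},{"offset":[0,0,0.07],"twist":0,"fingers":0}]';python3 -m handwheel '[{"offset":[0,0,0.07],"twist":0,"fingers":0},{"offset":[0,0,0.07],"twist":0,"fingers":0},{"offset":[0,0,0.07],"twist":0,"fingers":0},{"offset":[0,0,0.07],"twist":0,"fingers":0},{"offset":[0,0,0.07],"twist":0,"fingers":0},{"offset":[0,0,0],"twist":0,"fingers":0}]'; python3 -m handwheel '[{"offset":[0,0,0.07],"twist":0,"fingers":0},{"offset":[0,0,0.07],"twist":0,"fingers":0},{"offset":[0,0,0.07],"twist":0,"fingers":0},{"offset":[0,0,0],"twist":0,"fingers":0}]'
python3 - <<'E'
from h import *
S=env.snapshot("scene");T=env.snapshot("top")
for n,im in(("scene",S),("top",T)):
  for c,s,m in blobs(im,(45,90,60),(80,255,255)): print(n,c,s[4],onz(n,c,.072))
E
```

```text
clock: 17.3
tcp_pos: [0.6118, -0.0855, 0.0334]
tcp_rot: [0.001, 0.751, 0.661, 0.0]
contact_force: [0.9, -3.7, 4.1]
finger_gap: -0.006
gripper_force: 2.6
clock: 17.9
tcp_pos: [0.6117, -0.0841, 0.0367]
tcp_rot: [-0.0, 0.75, 0.661, 0.001]
contact_force: [2.6, -1.5, 3.8]
finger_gap: 0.002
gripper_force: 1.8
clock: 18.3
tcp_pos: [0.6102, -0.0847, 0.0381]
tcp_rot: [-0.001, 0.751, 0.661, -0.001]
contact_force: [-0.6, 1.4, 1.6]
finger_gap: 0.004
gripper_force: 1.0
scene [331.6  201.03] 98 [[ 0.61993654 -0.01002407  0.072     ]]
top [338.05 203.24] 147 [[ 0.62002392 -0.01238019  0.072     ]]
```

```bash
python3 -m handwheel '[{"offset":[0,0,0.07],"twist":0,"fingers":0},{"offset":[0,0,0.07],"twist":0,"fingers":0},{"offset":[0,0,0.07],"twist":0,"fingers":0},{"offset":[0,-0.1,0.1],"twist":0,"fingers":0},{"offset":[0,-0.1,0.3],"twist":0,"fingers":0},{"offset":[0,-0.1,1],"twist":0,"fingers":0},{"offset":[0,0,4],"twist":0,"fingers":0},{"offset":[0,0,4],"twist":0,"fingers":0},{"offset":[0,0,4],"twist":0,"fingers":0},{"offset":[0,-3,0],"twist":0,"fingers":0}]'; python3 -m handwheel '[{"offset":[0,-4,0],"twist":0,"fingers":0},{"offset":[0,0,0],"twist":0,"fingers":0},{"offset":[0,0,0],"twist":0,"fingers":0}]'
python3 - <<'E'
from h import *
S=env.snapshot("scene");T=env.snapshot("top")
for n,im in(("scene",S),("top",T)):
  for c,s,m in blobs(im,(45,90,60),(80,255,255)): print(n,c,s[4],onz(n,c,.072))
cv2.imwrite("pics/c8.png",cv2.resize(np.hstack([S[150:250,275:405],T[165:265,280:410]]),None,fx=3,fy=3,interpolation=cv2.INTER_CUBIC))
E
```

```text
clock: 19.4
tcp_pos: [0.6151, -0.1128, 0.1825]
tcp_rot: [0.003, 0.748, 0.663, 0.005]
contact_force: [1.1, -0.2, -0.0]
finger_gap: 0.004
gripper_force: 0.0
clock: 19.7
tcp_pos: [0.6109, -0.1595, 0.1753]
tcp_rot: [0.0, 0.752, 0.66, 0.0]
contact_force: [-0.6, 0.8, -0.1]
finger_gap: -0.0
gripper_force: 0.0
scene [331.7 200.9] 105 [[ 0.62009971 -0.01048539  0.072     ]]
top [338.13 203.22] 155 [[ 0.62006139 -0.01255074  0.072     ]]
```

View pics/c8.png

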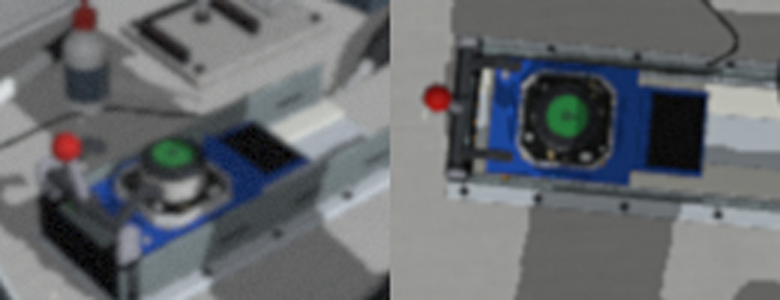

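The carrier is level and docked, with hook s≈+14 mm and the puck nested. I'll go beyond the knob and shut the keeper.

```bash
python3 -m handwheel '[{"offset":[0.4,4.35,0.5],"twist":0,"fingers":0},{"offset":[0.4,4.35,0],"twist":0,"fingers":0},{"offset":[0.4,4.35,0],"twist":0,"fingers":0},{"offset":[0.4,4.35,0],"twist":0,"fingers":0},{"offset":[0.4,4.35,0],"twist":0,"fingers":0},{"offset":[0.4,4.35,0],"twist":0,"fingers":0},{"offset":[0,0,0],"twist":0,"fingers":0},{"offset":[0,0,0],"twist":0,"fingers":0}]'; python3 -m handwheel '[{"offset":[0,0,-3],"twist":0,"fingers":0},{"offset":[0,0,-3],"twist":0,"fingers":0},{"offset":[0,0,-1.5],"twist":0,"fingers":0},{"offset":[0,0,0],"twist":0,"fingers":0},{"offset":[0,0,0],"twist":0,"fingers":0}]'
```

```text
clock: 20.6
tcp_pos: [0.6345, 0.1064, 0.1798]
tcp_rot: [-0.0, 0.749, 0.663, 0.0]
contact_force: [0.2, -0.6, -0.6]
finger_gap: -0.002
gripper_force: 0.0
clock: 21.1
tcp_pos: [0.6356, 0.1028, 0.1054]
tcp_rot: [0.0, 0.751, 0.66, 0.0]
contact_force: [-0.1, 0.2, 0.1]
finger_gap: -0.005
gripper_force: 0.0
```

Pushing the knob back: 50 mm first, then watching the force.

```bash
python3 -m handwheel '[{"offset":[-0.07,-0.6,0],"twist":0,"fingers":0},{"offset":[-0.07,-0.6,0],"twist":0,"fingers":0},{"offset":[-0.07,-0.6,0],"twist":0,"fingers":0},{"offset":[-0.07,-0.6,0],"twist":0,"fingers":0},{"offset":[-0.07,-0.6,0],"twist":0,"fingers":0},{"offset":[-0.07,-0.6,0],"twist":0,"fingers":0},{"offset":[-0.07,-0.6,0],"twist":0,"fingers":0},{"offset":[-0.07,-0.6,0],"twist":0,"fingers":0},{"offset":[0,0,-0.1],"twist":0,"fingers":0},{"offset":[0,0,0],"twist":0,"fingers":0}]'; python3 -m handwheel '[{"offset":[-0.03,-0.3,0],"twist":0,"fingers":0},{"offset":[-0.03,-0.2,0],"twist":0,"fingers":0},{"offset":[0,-0.1,0],"twist":0,"fingers":0},{"offset":[0,0,0],"twist":0,"fingers":0}]'; python3 -m handwheel '[{"offset":[-0.02,-0.15,0],"twist":0,"fingers":0},{"offset":[0,-0.1,0],"twist":0,"fingers":0},{"offset":[0,0,0],"twist":0,"fingers":0}]'
```

```text
clock: 22.1
tcp_pos: [0.6295, 0.0545, 0.1035]
tcp_rot: [0.0, 0.751, 0.66, -0.0]
contact_force: [0.1, 0.5, -0.5]
finger_gap: 0.001
gripper_force: 0.0
clock: 22.5
tcp_pos: [0.629, 0.0492, 0.1036]
tcp_rot: [-0.0, 0.751, 0.661, -0.0]
contact_force: [1.0, 0.8, -0.9]
finger_gap: -0.0
gripper_force: 0.5
clock: 22.8
tcp_pos: [0.6288, 0.0466, 0.1037]
tcp_rot: [-0.0, 0.751, 0.661, 0.0]
contact_force: [0.1, 2.3, -1.1]
finger_gap: 0.001
gripper_force: 0.8
```

```bash
python3 -m handwheel '[{"offset":[-0.02,-0.2,0],"twist":0,"fingers":0},{"offset":[0,-0.1,0],"twist":0,"fingers":0},{"offset":[0,0,0],"twist":0,"fingers":0}]'; python3 -m handwheel '[{"offset":[-0.02,-0.15,0],"twist":0,"fingers":0},{"offset":[0,0,0],"twist":0,"fingers":0}]';python3 - <<'E'
from h import *
T=env.snapshot("top");S=env.snapshot("scene")
print([onz("scene",c,.108) for c,s,m in blobs(S,(0,150,90),(6,255,255),8) if 290<c[0]<345 and 170<c[1]<230])
E
```

```text
clock: 23.1
tcp_pos: [0.6287, 0.0463, 0.1038]
tcp_rot: [-0.001, 0.75, 0.661, 0.001]
contact_force: [1.1, 7.7, -3.5]
finger_gap: 0.002
gripper_force: 3.8
clock: 23.3
tcp_pos: [0.6287, 0.0461, 0.1038]
tcp_rot: [-0.001, 0.75, 0.662, 0.002]
contact_force: [2.1, 10.2, -3.9]
finger_gap: -0.001
gripper_force: 5.2
[array([[0.62401121, 0.02478642, 0.108     ]])]
```

It has reached its stop: ball at s≈−2 mm on the 108 mm plane, 10 N. I'll retreat and check.

```bash
python3 -m handwheel '[{"offset":[0.1,0.5,0],"twist":0,"fingers":0},{"offset":[0.2,1.5,0],"twist":0,"fingers":0},{"offset":[0.2,1.5,0],"twist":0,"fingers":0},{"offset":[0,0,4],"twist":0,"fingers":0},{"offset":[0,0,4],"twist":0,"fingers":0},{"offset":[0,0,2],"twist":0,"fingers":0},{"offset":[-4,2,0],"twist":0,"fingers":0},{"offset":[-4,2,0],"twist":0,"fingers":0},{"offset":[-4,2,0],"twist":0,"fingers":0},{"offset":[0,0,0],"twist":0,"fingers":0}]'; python3 -m handwheel '[{"offset":[0,0,0],"twist":0,"fingers":0},{"offset":[0,0,0],"twist":0,"fingers":0}]'
python3 - <<'E'
from h import *
S=env.snapshot("scene");T=env.snapshot("top")
r={}
for n,im in(("scene",S),("top",T)):
  for c,s,m in blobs(im,(45,90,60),(80,255,255)): print(n,"green",c,s[4],onz(n,c,.072))
  r[n]=[c for c,s,m in blobs(im,(0,150,90),(6,255,255),8) if 290<c[0]<345 and 170<c[1]<230];print(n,r[n])
if all(r.values()): print(two(r["scene"][0],r["top"][0]))
cv2.imwrite("pics/c9.png",cv2.resize(np.hstack([S[140:300,270:410],T[110:270,280:420]]),None,fx=2.8,fy=2.8,interpolation=cv2.INTER_CUBIC))
E
```

```text
clock: 24.4
tcp_pos: [0.5084, 0.1415, 0.2044]
tcp_rot: [-0.0, 0.748, 0.663, -0.001]
contact_force: [1.1, -0.9, 0.8]
finger_gap: 0.001
gripper_force: 0.0
clock: 24.6
tcp_pos: [0.5144, 0.1371, 0.204]
tcp_rot: [0.0, 0.751, 0.661, 0.0]
contact_force: [-0.7, -0.5, -0.0]
finger_gap: -0.002
gripper_force: 0.0
scene green [332.03 200.55] 78 [[ 0.6204488 -0.0118171  0.072    ]]
scene []
top green [338.63 203.14] 114 [[ 0.62019986 -0.01361369  0.072     ]]
top [array([318.67, 200.58])]
```

View pics/c9.png

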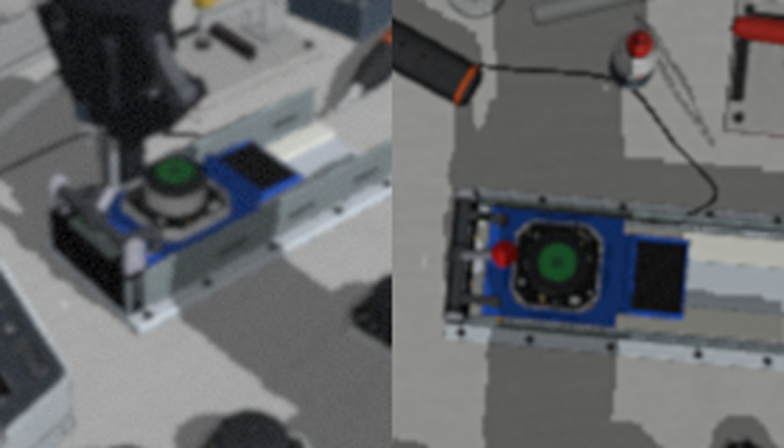

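```bash
python3 - <<'E'
from h import *
w=onz("top",(318.67,200.58),.108)[0];u=np.array([np.cos(np.radians(83)),np.sin(np.radians(83))])
print(w,(w[:2]-[.6245,.0268])@u)
w=onz("top",(314.88,199.9),.115)[0];print((w[:2]-[.6245,.0268])@u)
E
python3 -m handwheel '[{"offset":[-4,0,0],"twist":0,"fingers":0},{"offset":[-4,0,0],"twist":0,"fingers":0},{"offset":[-4,2,0],"twist":0,"fingers":0},{"offset":[0,0,0],"twist":0,"fingers":0},{"offset":[0,0,0],"twist":0,"fingers":0}]'
python3 - <<'E'
from h import *
S=env.snapshot("scene");T=env.snapshot("top")
r=[[c for c,s,m in blobs(im,(0,150,90),(6,255,255),8) if 290<c[0]<345 and 170<c[1]<230] for im in(S,T)];print(r)
if all(r): print(two(r[0][0],r[1][0]))
for n,im in(("scene",S),("top",T)):
  for c,s,m in blobs(im,(45,90,60),(80,255,255)): print(n,"green",c,onz(n,c,.072))
E
```

```text
[0.62300141 0.02772319 0.108     ] 0.0007336727801841109
0.008273772762863419
clock: 25.2
tcp_pos: [0.394, 0.1571, 0.2041]
tcp_rot: [0.0, 0.751, 0.661, 0.0]
contact_force: [0.9, -0.3, -0.4]
finger_gap: 0.0
gripper_force: 0.0
[[array([316.86, 194.11])], []]
scene green [331.16 200.62] [[ 0.62157974 -0.01038647  0.072     ]]
top green [338.66 203.32] [[ 0.61981513 -0.01366497  0.072     ]]
```

Run:
```python
from h import *
u=np.array([np.cos(np.radians(83)),np.sin(np.radians(83))])
w,e=two((316.86,194.11),(318.67,200.58));print(w,e,(w[:2]-[.6245,.0268])@u)
# consistency: ball on its circle round the hinge (s=.034,z=.066,r=.055) for several keeper angles
S=env.snapshot("scene");T=env.snapshot("top")
for n,im in(("scene",S),("top",T)):
  for lo,hi in(((0,120,70),(8,255,255)),((172,120,70),(180,255,255))):
    for c,s,m in blobs(im,lo,hi,5):
      if 290<c[0]<345 and 170<c[1]<230: print(n,c,s)
o=env.get_obs();print(o["clock"],o["tcp_pos"])
```

```text
[0.62310611 0.02785373 0.10841533] 0.00040742511852520804 0.0008760044203865269
scene [316.7  194.09] [313, 191, 8, 8, 43]
top [319.8  200.12] [316, 197, 8, 7, 40]
25.4 [0.39453889 0.15675023 0.20358529]
```

The ball is at z=108.4 mm, s≈0, which is the shut position (lever at 39.6°, against 39.5° specified). The puck is nested, the carrier docked and the arm clear, so I'll hand it in.

```bash
python3 -c "
from plant import env
print(env.sign_off())"
```

```text
the job is handed in; nothing more can be done
None
```

I handed the job in at about 25 s on the robot's clock: the green puck sits flat in the nest, the carrier is docked with its hook down in the pocket, the keeper is fully shut, and the arm is clear; sign-off returned no verdict, and I did not re-measure the other pucks or the bottle at the end.

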